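Swap the dead controller in the rework cradle

TASK

Take the dead unit out of the grey rework cradle and put it in the cardboard reject box; then take the replacement - of the three units on the bench, the one whose outline, nose included, matches the pocket - and gently seat it in the cradle, flat and fully home with its plate flush with the rim. Let go of it, and leave everything else on the bench where it is.

Things in the scene. Friction and masses are not known exactly. Their poses are not given: they have to be found in the camera images.
- dead_unit: Dead unit, seated in the cradle at the start: black plate 96 (x) x 70 (y) x 14 mm, its nose (same thickness) sticks out 20 mm beyond the +x end, 28 mm wide, centred at y = +18 mm. On top a finned aluminium heat sink, centred, 56 mm along x, 36 mm along y, 14 to 44 mm above the underside: grip it across y. About 0.33 kg. Origin: centre of the 96 x 70 plate underside; z up.
- new_unit: The replacement unit, lying flat on the bench: identical in shape, size and origin to the dead unit (nose at +x end, centred at y = +18 mm; grip the heat sink across y). Its lower edges have 3 mm chamfers. It is the one of the three units on the bench with the same outline as the pocket.
- cradle: Grey plastic cradle fixed to the bench, 24 mm high, from x = -62 to +84 mm and y = -56 to +56 mm about its origin, which lies on the underside right below the pocket's centre; z up.
- pocket (a point): Centre of the pocket floor, 10 mm above the cradle underside, axes of the cradle. Pocket 14 mm deep (a seated plate is flush with the rim), 99 (x) x 73 (y) mm; beyond its +x end a nose slot 31 mm wide centred at y = +18 mm: about 1.5 mm play all round. Origin and axes of a seated unit coincide with this point.
- reject_box: Open cardboard reject box fixed to the bench, outside 190 (x) x 150 (y) x 70 mm, walls and floor 4 mm. Origin: centre of its underside; z up.
- mirror_unit: matt black plate with a finned bare-aluminium heat sink on top. Looks like the replacement but mirror-handed: same 96 x 70 x 14 mm plate and heat sink, its nose is centred at y = -18 mm. Does not fit the cradle; bystander. Origin: centre of the plate's underside, z up.
- plain_unit: matt black plate with a finned bare-aluminium heat sink on top. Longer, 116 x 70 x 14 mm, without a nose; same heat sink. Does not fit; bystander. Origin: centre of underside, z up.
- helping_hand: Helping-hand stand, bystander and tall obstacle: round steel base 70 mm across, 18 mm high, post 10 mm thick up to 261 mm, crossbar along its y (+-50 mm) at 190 mm with short clips (reaching +-60 mm). Origin: centre of the base's underside.
- iron_stand: Soldering-iron stand, bystander: black base 90 x 80 x 16 mm, column 28 mm thick up to 136 mm at x = +28 mm. Origin: centre of underside.
- multimeter: Multimeter lying flat, bystander, 150 (x) x 75 (y) x 36 mm. Origin: centre of underside.
- screwdriver: Screwdriver lying along its x, 170 mm long, about 30 mm thick, bystander.
- spool: Solder spool standing on its flange, bystander, 64 mm across, 50 mm high. Origin: centre of underside.
- mug: White mug, bystander, 80 mm across, 90 mm high, handle at its +y. Origin: centre of underside.
Mind the look-alikes: they are no part of the job. What is shaped like the reject_box but yellow is not meant.

How it is judged:
By the outcome, as a careful person would: the job done as asked, in the order asked, and still so for the second after the job is handed in, with the robot touching nothing.
It also fails if it takes over 72 s, if anything falls off the work surface, if the arm or the gripper's body presses on something with over 40 N, if the wrist force passes 120 N, or if a joint passes its speed limit or range.

ROBOT

A 6-joint arm with a two-finger parallel gripper is mounted at the origin on the work surface. World frame = base frame: x ahead of the robot, y to its left, z up, the work surface at z = 0. Lengths are in mm, angles in degrees, forces in N, time in s.
With the tool pointing down it reaches from about 300 to 850 mm from the base axis. Payload 4.2 kg.
Tool frame: the origin (TCP) lies midway between the tips of the shut fingers; the grasp point (between the pads) lies 19 mm behind it (env.hold_point_z is the z of the grasp point in the tool frame, in mm); z points along the fingers, y is the direction in which the jaws open and shut (so a half turn about z gives the same grasp; the last joint's range is limited). The gripper opens to 91 mm and grips with 3 to 60 N. Pads are 32 mm wide; open, the fingers measure 118 mm over their backs; the gripper's body (76 mm by 178 mm) begins 60 mm behind the grasp point.
Start: joints at [63.713, 18.312, 89.639, -0, 72.044, -1.146], TCP at [244.297, 520.544, 178.276] pointing down, gripper open.
Joint ranges: [-177.97, 177.97], [-48.28, 115.42], [12.27, 149.76], [-77.06, 257.06], [2.81, 150.46], [-146.56, 146.56]. Speed limits (degrees/s): [147.25, 147.25, 180, 180, 180, 180].

INTERFACE

Orientations are given as [roll, pitch, yaw] about the fixed x, y, z axes, in that order (R = Rz(yaw) Ry(pitch) Rx(roll)).
In Python, from workcell import env, grab_frame, camera_params, spotter gives the robot as it stands. The module is installed in compiled form; this text tells all that it offers.
- The arm moves only by the shell command python3 -m jog 'ROWS' [FORCE]. ROWS is text: rows parted by semicolons, each of 7 numbers parted by spaces: the turn, a rotation vector about the world's x, y, z in units of 5 degrees (1.0 is 5 degrees), then the shift along the world's x, y, z in units of 25 mm (1.0 is 25 mm), then the opening, from 0 (shut) to 1 (fully open). A call has 1 to 5 rows; each row is the pose to reach, as a shift and turn from the pose commanded when the call began; what a row does not reach only later rows make up. A row lasts 1/8 s, in which the tool goes at most 62.5 mm and 10.7 degrees, less where a joint would pass 70% of its speed; a pose out of reach is approached as far as the arm can. A call with a gripper value outside its range is refused whole. The fingers move at their own pace and stop on an object; FORCE is the grip in N (left out, the last holds). Time passes only in rows, so rows that repeat a pose let the fingers close. It gives the time, the measured TCP pose, the force and the opening at its end, in the units of the state.
- env.state(): the state, without advancing time (a new reading comes with each control period).
- grab_frame(name): name is "scene" or "top"; returns the picture (384x512x3 uint8, red, green, blue); there is no depth.
- camera_params(name): a dict with "K" (3x3 intrinsics, pixels), "rvec" (rotation vector, rad) and "tvec" (3), from world to camera coordinates, as OpenCV has them. Camera axes: x right, y down, z forward; pixel columns grow to the right and rows downward; lengths in mm; the calibration is good to about 2 mm. A picture is of the moment at which its call begins. camera_params takes no time and is no camera call.
- env.job_done(): hands the job in, once; it reports no verdict.
Trained networks look in the newest picture that a camera, given by its name, has taken for a name from the list of things; names that differ only in an ending like _2 or _b are one class to them, and where a whole thing is asked for, a point or a joint stands for the part that bears it (a point fixed in the world has none). Each returns a list of dicts, best first, with "conf" (0 to 1); they miss things now and then, are a little off and sometimes report something else, mostly with a low value. They report only what shows in the picture. A call takes as long as a camera call. They do not tell look-alikes from the thing itself.
- spotter.look_for(query, camera): "box" ([left, top, width, height] in pixels, round what is visible of it).
- spotter.trace(query, camera): "region" (384x512 bool, what is visible of it) and "box" ([left, top, width, height] in pixels, round what is visible of it).
The state is a dict: "time_s": time; "qpos": joint angles; "qvel": joint speeds; "effort": joint torques, N m; "ee_pos": TCP position; "ee_rot": TCP orientation; "force": force on the tool from outside, world axes, zero at the start; "torque": the same for the moment, N m; "gripper_width": finger opening in mm.
Only numpy, scipy, OpenCV 4.12 (cv2) and the standard library are available. Lean on these libraries where they do the work, as an engineer would, in place of code of your own. Each camera call takes 0.05 s, during which the arm holds its last target. There are 200 camera calls.

## Working session

There is one attempt and no reset: what is moved stays moved. The work goes in short steps, Python scripts to look and compute and a shell command to move; the robot and the scene stay as the last step left them, time stands still between calls to the robot, and variables do not carry over. Pictures are saved under pics/ and viewed, about 8 in all and at most 12, crops included, and the job is handed in when it is done.

```bash
mkdir -p pics
cat > h.py <<'E'
import numpy as np,cv2
from workcell import env,grab_frame,camera_params,spotter
def cam(n):
    p=camera_params(n);R=cv2.Rodrigues(np.array(p["rvec"],float))[0];return np.array(p["K"],float),R,np.array(p["tvec"],float).ravel()
def back(n,uv,z):
    K,R,t=cam(n);uv=np.atleast_2d(uv).astype(float)
    d=(np.linalg.inv(K)@np.c_[uv,np.ones(len(uv))].T).T@R;c=-R.T@t
    return c+d*((z-c[2])/d[:,2])[:,None]
def proj(n,P):
    K,R,t=cam(n);q=(K@(R@np.atleast_2d(P).T+t[:,None])).T;return q[:,:2]/q[:,2:]
def save(n,f,img=None):
    im=grab_frame(n) if img is None else img;cv2.imwrite('pics/'+f,im[:,:,::-1]);return im
E
python3 - <<'E'
from h import *
for n in("scene","top"):
    im=save(n,n+'0.png');K,R,t=cam(n);print(n,-R.T@t,R[2])
    for q in["dead_unit","new_unit","cradle","reject_box","helping_hand"]:
        for r in spotter.look_for(q,n)[:5]:
            b=r["box"];c=[b[0]+b[2]/2,b[1]+b[3]/2];print(q,round(r["conf"],2),np.round(b),back(n,c,30).round()[0])
print(env.state())
a=cv2.imread('pics/top0.png');cv2.imwrite('pics/top0b.png',cv2.resize(a,(800,600),interpolation=cv2.INTER_CUBIC))
E
```

```text
scene [ 927.54717314 -377.83587495  855.14329261] [-0.38725951  0.47212315 -0.79191528]
dead_unit 0.79 [231. 197.  39.  36.] [566.  42.  30.]
new_unit 0.76 [155. 241.  48.  40.] [ 523. -184.   30.]
cradle 0.55 [218. 191.  63.  59.] [578.  24.  30.]
reject_box 0.89 [254.  62.  62.  54.] [286. 562.  30.]
reject_box 0.83 [238. 108.  72.  64.] [431. 319.  30.]
helping_hand 0.61 [219. 225.  39.  65.] [631. -79.  30.]
top [ 268.39294337   80.33204792 1579.07389128] [ 0.16846715  0.00257054 -0.98570392]
dead_unit 0.56 [255. 167.  22.  31.] [558.  40.  30.]
new_unit 0.64 [315. 182.  23.  34.] [ 500. -184.   30.]
new_unit 0.26 [356. 204.  25.  34.] [ 423. -337.   30.]
cradle 0.61 [250. 162.  40.  40.] [559.  23.  30.]
reject_box 0.94 [162. 187.  54.  55.] [433. 316.  30.]
reject_box 0.63 [ 90. 224.  54.  49.] [303. 568.  30.]
helping_hand 0.73 [196. 127.  24.  34.] [697. 260.  30.]
helping_hand 0.7 [300. 138.  30.  27.] [ 676. -142.   30.]
helping_hand 0.29 [250. 160.  40.  46.] [555.  25.  30.]
{'time_s': 0.6, 'qpos': array([ 6.37131942e+01,  1.83114288e+01,  8.96395979e+01, -8.13248091e-04,
        7.20437652e+01, -1.14554055e+00]), 'qvel': array([ 0.03017415, -0.09447191, -0.14027887,  0.09978405, -0.01837336,
        0.05327227]), 'effort': array([ 2.10310764e-04, -4.12121773e+01, -2.32134891e+01,  7.26952753e-02,
        3.79068707e-02,  7.60796951e-06]), 'ee_pos': array([244.29683711, 520.53976604, 178.27659502]), 'ee_rot': array([1.79994808e+02, 8.77626010e-04, 1.54858985e+02]), 'force': array([-1.31131164,  0.51954151,  0.19789896]), 'torque': array([ 0.0338981 ,  0.01862487, -0.0011766 ]), 'gripper_width': 91.34480061135902}
```

View pics/top0b.png

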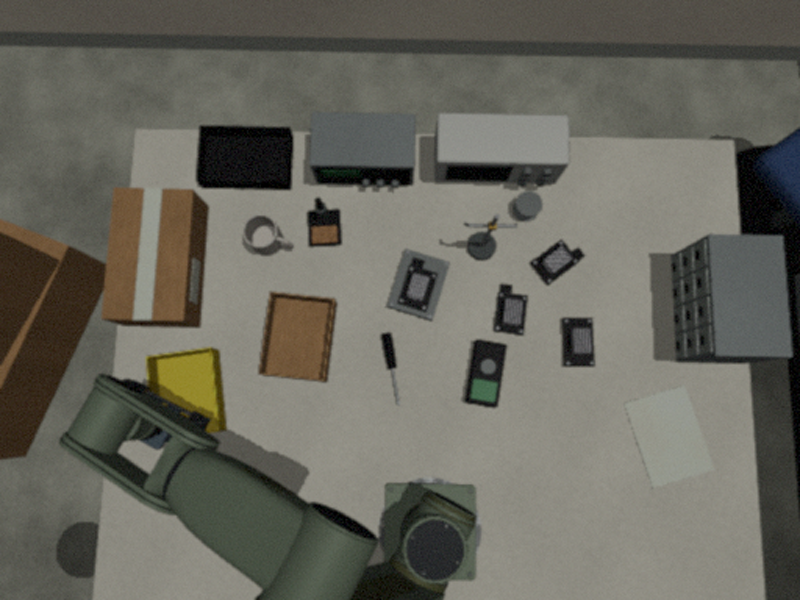

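View pics/scene0.png

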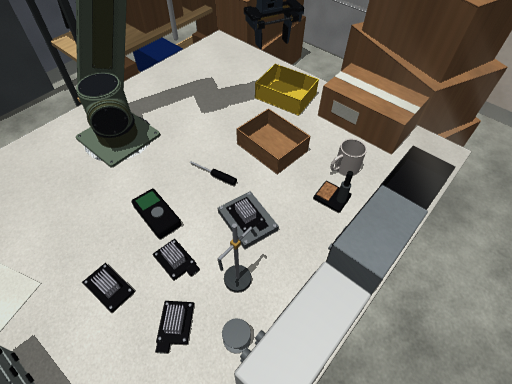

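Run:
```python
from h import *
s=cv2.imread('pics/scene0.png')[180:380,70:290];t=cv2.imread('pics/top0.png')[135:265,235:395]
s=cv2.resize(s,None,fx=2.7,fy=2.7,interpolation=cv2.INTER_CUBIC)[:,:]
cv2.imwrite('pics/z1.png',s)
cv2.imwrite('pics/z2.png',cv2.resize(t,None,fx=4.5,fy=4.5,interpolation=cv2.INTER_CUBIC))
for n in("scene","top"):
    grab_frame(n)
    for q in["new_unit","mirror_unit","plain_unit","dead_unit","reject_box","cradle","helping_hand"]:
        for i,r in enumerate(spotter.trace(q,n)[:4]):
            np.save(f'tr_{n}_{q}_{i}.npy',r["region"]);print(n,q,i,round(r["conf"],2),np.round(r["box"]),r["region"].sum())
```

```text
scene new_unit 0 0.61 [156. 241.  48.  38.] 996
scene mirror_unit 0 0.69 [154. 300.  37.  55.] 1471
scene plain_unit 0 0.84 [ 86. 266.  51.  46.] 1376
scene dead_unit 0 0.88 [228. 196.  42.  32.] 787
scene reject_box 0 0.91 [257.  60.  59.  56.] 2157
scene cradle 0 0.75 [220. 191.  60.  56.] 992
scene helping_hand 0 0.69 [134. 188.  46.  49.] 1341
scene helping_hand 1 0.67 [218. 223.  41.  69.] 1034
top new_unit 0 0.7 [316. 184.  21.  33.] 541
top mirror_unit 0 0.77 [337. 155.  37.  27.] 528
top plain_unit 0 0.66 [359. 203.  22.  31.] 555
top plain_unit 1 0.66 [196. 129.  23.  31.] 540
top dead_unit 0 0.92 [254. 166.  23.  32.] 512
top reject_box 0 0.72 [165. 183.  51.  62.] 2446
top reject_box 1 0.57 [ 91. 225.  58.  51.] 1891
top cradle 0 0.79 [251. 156.  38.  47.] 718
top helping_hand 0 0.78 [296. 139.  31.  26.] 377
```

View pics/z1.png

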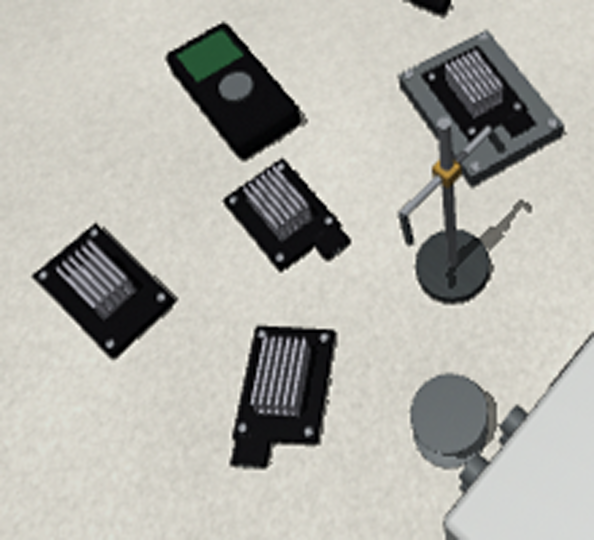

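View pics/z2.png

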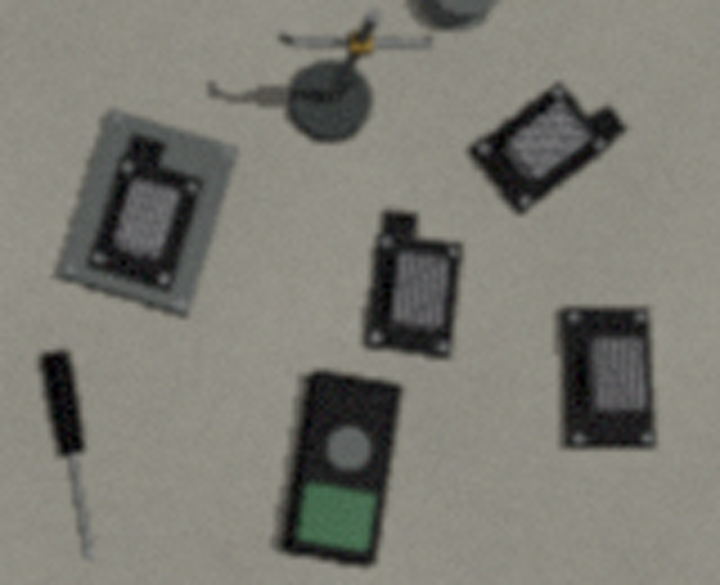

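The middle unit (z2 about (415,290)), whose nose is on the left like the dead unit's, is the replacement. The one at (545,148) is mirrored and (605,378) is plain. The cardboard box is at top (298,337), with the yellow decoy at (187,388). Next step: fit the poses.

```bash
cat > fit.py <<'E'
from h import *
from scipy.optimize import minimize
def T(p,pts):
    c,s=np.cos(p[2]),np.sin(p[2]);pts=np.asarray(pts,float);return np.c_[pts[:,0]*c-pts[:,1]*s+p[0],pts[:,0]*s+pts[:,1]*c+p[1],pts[:,2]]
def prism(x0,x1,y0,y1,z0,z1):return [[x,y,z] for x in(x0,x1) for y in(y0,y1) for z in(z0,z1)]
def unit(z0):return [prism(-48,48,-35,35,z0,z0+14),prism(40,68,4,32,z0,z0+14),prism(-28,28,-18,18,z0+14,z0+44)]
def unit_top(z0):return [prism(-48,48,-35,35,z0+13.9,z0+14),prism(40,68,4,32,z0+13.9,z0+14),prism(-28,28,-18,18,z0+14,z0+44)]
def render(n,p,parts,S=8):
    m=np.zeros((384*S,512*S),np.uint8)
    for q in parts:
        h=cv2.convexHull(((proj(n,T(p,q))+.5)*S-.5).astype(np.float32));cv2.fillConvexPoly(m,np.round(h*16).astype(np.int32),255,shift=4)
    return cv2.resize(m,(512,384),interpolation=cv2.INTER_AREA)/255.
def alpha(im,bg,fg,c,r):
    g=im.astype(float).mean(2);a=np.clip((bg-g)/(bg-fg),0,1)
    b=(a>.5).astype(np.uint8);cs=cv2.findContours(b,cv2.RETR_EXTERNAL,cv2.CHAIN_APPROX_NONE)[0]
    k=min(cs,key=lambda k:np.hypot(*(np.array(k).reshape(-1,2).mean(0)-c)) if len(k)>30 else 1e9)
    f=np.zeros_like(b);cv2.drawContours(f,[k],-1,1,-1)
    inn=cv2.erode(f,np.ones((3,3)));out=1-cv2.dilate(f,np.ones((5,5)))
    a[inn>0]=1;a[out>0]=0;return a
def fit(n,p0,parts,a,w=None):
    u=proj(n,T(p0,parts[0])).mean(0);x,y=int(u[0]),int(u[1]);W=50
    sl=(slice(max(y-W,0),y+W),slice(max(x-W,0),x+W))
    f=lambda q:((render(n,[q[0],q[1],q[2]/50],parts)-a)[sl]**2).sum() if w is None else (((render(n,[q[0],q[1],q[2]/50],parts)-a)*w)[sl]**2).sum()
    q0=np.array([p0[0],p0[1],p0[2]*50]);r=minimize(f,q0,method='Nelder-Mead',options=dict(initial_simplex=np.vstack([q0,q0+[12,0,0],q0+[0,12,0],q0+[0,0,8]]),xatol=.1,fatol=.01,maxfev=150))
    return [r.x[0],r.x[1],np.degrees(r.x[2]/50)],r.fun,a[sl].sum()
E
python3 - <<'E'
from fit import *
for n in("scene","top"):
    im=cv2.imread(f'pics/{n}0.png');g=im.mean(2)
    for nm,p0,z0,pp in(("new",[500,-180,-.05],0,unit(0)),("dead",[560,35,-.25],10,unit_top(10)),("cradle",[560,35,-.25],0,[prism(-62,84,-56,56,0,24)])):
        c=proj(n,[[p0[0],p0[1],15]])[0];x,y=map(int,c);loc=g[y-45:y+45,x-45:x+45]
        k=nm=="dead";bg=np.percentile(loc,75)
        if k: bg=np.median(np.load(f'tr_{n}_cradle_0.npy').nonzero() and g[np.load(f'tr_{n}_cradle_0.npy')])
        fg=np.percentile(loc,4)
        if nm=="cradle": fg=np.percentile(loc,30) if 0 else np.median(g[np.load(f'tr_{n}_cradle_0.npy')])
        a=alpha(im,bg,fg,c,60)
        print(n,nm,round(bg),round(fg),fit(n,p0,pp,a))
n="top";m=np.load('tr_top_reject_box_0.npy').astype(np.uint8)
c=max(cv2.findContours(m,0,1)[0],key=len);r=cv2.minAreaRect(c);print(r)
b=cv2.boxPoints(r);print(back(n,b,70).round(),back(n,[r[0]],70))
print(back("top",[[(480)/800*512,246/600*384]],15))
for n in("scene",):
    # post base and crossbar ends (z1 px -> img)
    f=lambda u:[u[0]/2.7+70,u[1]/2.7+180]
    print(back(n,[f((453,270))],18),back(n,[f((405,215)),f((490,130)),f((446,172))],190))
print(back("top",[[235+i/4.5,135+j/4.5] for i,j in((285,40),(430,42),(362,43))],190))
E
```

```text
scene new 211 11 ([np.float64(496.57867512544306), np.float64(-184.6314228926086), np.float64(-6.9635476159947425)], np.float64(6.129823467664248), np.float64(1051.9933554817276))
scene dead 101 15 ([np.float64(551.1743503693119), np.float64(37.268643464918085), np.float64(-17.04152720803728)], np.float64(314.53712165466027), np.float64(506.3088803088803))
scene cradle 209 101 ([np.float64(550.6266381194621), np.float64(36.944465761800615), np.float64(-16.523827526983126)], np.float64(426.39393724134806), np.float64(2459.626543209876))
top new 139 25 ([np.float64(498.68940816051054), np.float64(-185.62236048153585), np.float64(-6.877872474143963)], np.float64(12.646407354038725), np.float64(531.0760233918129))
top dead 90 33 ([np.float64(551.8368339473666), np.float64(36.09571082915248), np.float64(-16.327647385809065)], np.float64(16.82704683767038), np.float64(533.5217595859798))
top cradle 140 90 ([np.float64(551.2713375312254), np.float64(38.38500490318404), np.float64(-16.286197238992404)], np.float64(16.4729448673587), np.float64(1261.7199999999998))
((190.21096801757812, 215.0492401123047), (45.52739334106445, 55.40028381347656), 7.431407928466797)
[[338. 394.  70.]
 [534. 380.  70.]
 [516. 217.  70.]
 [321. 235.  70.]] [[426.19082798 306.73113402  70.        ]]
[[ 658.09499173 -114.22865856   15.        ]]
[[ 667.19507717 -121.80407233   18.        ]] [[ 662.90428818 -165.50202676  190.        ]
 [ 662.14036869  -65.19100659  190.        ]
 [ 661.33756663 -117.38077483  190.        ]]
[[ 660.55587383  -62.74700107  190.        ]
 [ 661.2867393  -170.77427026  190.        ]
 [ 659.45250181 -120.11075902  190.        ]]
```

Both cameras agree: the replacement is at (497.5,-185), yaw -6.9°. The pocket is at (551.4,37.2), yaw -16.4°, and the box at about (426,307), yaw -4.5°. I'll approach the dead unit now.

```bash
python3 -m jog '0 0 1.75 12.28 -19.33 -2 0.8;0 0 1.75 12.28 -19.33 -2 0.8;0 0 1.75 12.28 -19.33 -2 0.8;0 0 1.75 12.28 -19.33 -2 0.8;0 0 1.75 12.28 -19.33 -2 0.8'
```

```text
time_s: 2.02
ee_pos: [412.2, 256.2, 151.2]
ee_rot: [179.9, 0.0, 163.6]
force: [1.3, 0.7, -0.1]
gripper_width: 73.2
```

```bash
python3 -m jog '0 0 0 5.57 -8.76 -0.9 0.8;0 0 0 5.57 -8.76 -0.9 0.8;0 0 0 5.57 -8.76 -0.9 0.8;0 0 0 5.57 -8.76 -0.9 0.8;0 0 0 5.57 -8.76 -0.9 0.8'
```

```text
time_s: 2.65
ee_pos: [552.0, 35.7, 128.0]
ee_rot: [-180.0, 0.0, 163.4]
force: [0.2, 1.2, -0.5]
gripper_width: 72.8
```

```bash
python3 -m jog '0 0 0 0 0.06 -2 0.8;0 0 0 0 0.06 -3.4 0.8;0 0 0 0 0.06 -4 0.8;0 0 0 0 0.06 -4 0.8;0 0 0 0 0.06 -4 0.8' 30
python3 - <<'E'
from h import *
print(env.state()['force'],env.state()['ee_pos']);a=save("scene","g1.png")
cv2.imwrite('pics/g1c.png',cv2.resize(a[150:280,180:320,::-1],None,fx=4,fy=4,interpolation=cv2.INTER_CUBIC))
E
```

```text
time_s: 3.28
ee_pos: [551.7, 40.7, 30.1]
ee_rot: [179.9, 0.2, 163.6]
force: [-0.3, -0.6, 0.4]
gripper_width: 73.0
[-0.31580121 -0.57284326  0.41643871] [551.71785112  40.6959687   30.06237179]
```

View pics/g1c.png

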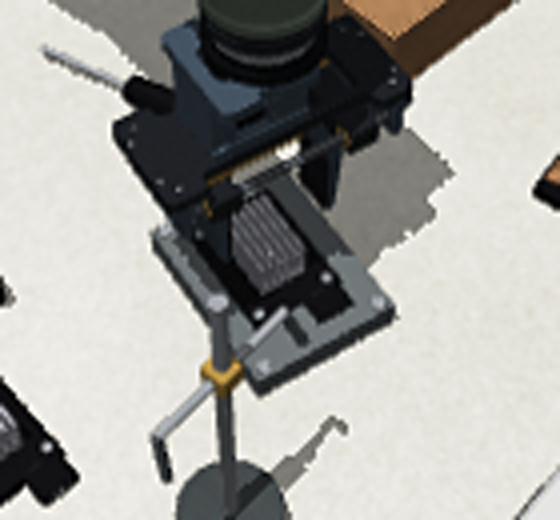

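The open jaws straddle the heat sink at crop (265,240), clear of the helping hand. I'll settle and read the position before closing.

```bash
python3 -m jog '0 0 0 0 0 0 0.8;0 0 0 0 0 0 0.8'; python3 -m jog '0 0 0 0 -0.1 -0.08 0.8;0 0 0 0 -0.1 -0.08 0.8;0 0 0 0 -0.1 -0.08 0.8'
```

```text
time_s: 3.58
ee_pos: [550.9, 40.3, 29.3]
ee_rot: [180.0, 0.1, 163.6]
force: [-0.0, -0.2, -0.0]
gripper_width: 72.8
time_s: 3.95
ee_pos: [550.4, 37.7, 26.5]
ee_rot: [180.0, -0.0, 163.6]
force: [-0.3, 0.4, 0.1]
gripper_width: 73.0
```

```bash
python3 -m jog '0 0 0 0 0 0 0.35;0 0 0 0 0 0 0.3;0 0 0 0 0 0 0.3;0 0 0 0 0 0 0.3;0 0 0 0 0 0 0.3' 35; python3 -m jog '0 0 0 0 0 0 0.3;0 0 0 0 0 0 0.3'
```

```text
time_s: 4.58
ee_pos: [550.5, 37.8, 26.6]
ee_rot: [180.0, 0.0, 163.6]
force: [0.4, -0.3, 0.3]
gripper_width: 27.9
time_s: 4.82
ee_pos: [550.5, 37.8, 26.6]
ee_rot: [180.0, -0.0, 163.6]
force: [0.5, -0.4, -0.4]
gripper_width: 27.4
```

Run:
```python
from h import *
a=save("scene","g2.png");b=save("top","g2t.png")
A=cv2.resize(a[150:280,180:320,::-1],(420,390),interpolation=cv2.INTER_CUBIC);B=cv2.resize(b[130:230,215:315,::-1],(380,390),interpolation=cv2.INTER_CUBIC)
cv2.imwrite('pics/g2c.png',np.hstack([A,B]))
print(env.state()['gripper_width'])
```

```text
27.083523222428298
```

View pics/g2c.png

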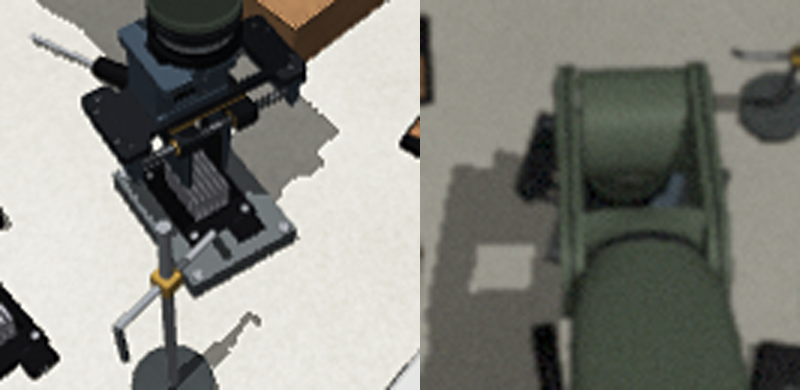

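```bash
python3 -m jog '0 0 0 0 0 0 0.15;0 0 0 0 0 0 0.15;0 0 0 0 0 0 0.15' 35
python3 - <<'E'
from h import *
a=grab_frame("scene")
s=env.state();print(s['gripper_width'])
from scipy.spatial.transform import Rotation as R
M=R.from_euler('xyz',s['ee_rot'],degrees=True).as_matrix()
for y in(0,18,-18): print(y,proj("scene",s['ee_pos']+M@[0,y,0]))
for nm,p in(("sink top",[0,0,54]),("sink +x",[28,0,54]),("sink -x",[-28,0,54])):
    t=np.radians(-16.4);print(nm,proj("scene",[551.4+p[0]*np.cos(t),37.2+p[0]*np.sin(t),p[2]]))
c=a[175:245,205:285,::-1];cv2.imwrite('pics/g3.png',cv2.resize(c,None,fx=8,fy=8,interpolation=cv2.INTER_CUBIC))
E
```

```text
time_s: 5.3
ee_pos: [550.5, 37.8, 26.6]
ee_rot: [180.0, 0.0, 163.6]
force: [0.2, 0.2, -0.4]
gripper_width: 13.7
14.016044503938517
0 [[245.14538233 212.96767479]]
18 [[250.50128934 210.15384946]]
-18 [[239.72270403 215.81657965]]
sink top [[245.17360866 207.71470923]]
sink +x [[250.61997724 214.81965387]]
sink -x [[239.88272929 200.81260473]]
```

View pics/g3.png

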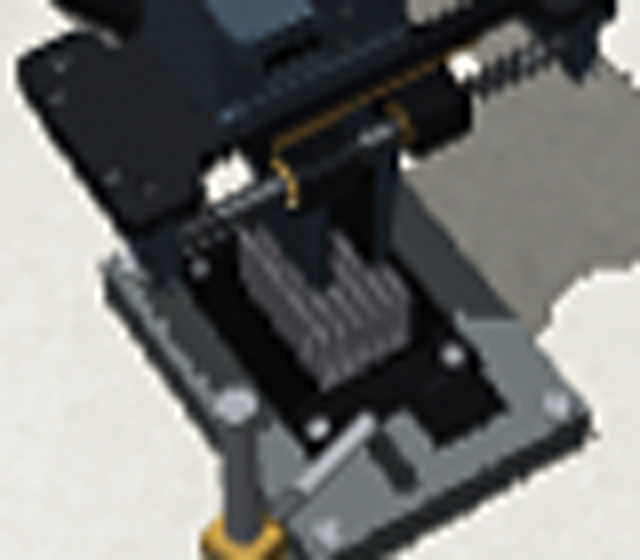

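g3 shows the left finger among the fins at about (320,285). At 14 mm opening the jaws plainly aren't holding the sink. I'll check the reported TCP against where the fingertips appear in the first picture, since the tool pose may be offset.

Run:
```python
from h import *
from scipy.spatial.transform import Rotation as R
M=R.from_euler('xyz',[180,0,154.86],degrees=True).as_matrix()
for o in([0,0,0],[0,45.5,0],[0,-45.5,0],[0,59,0],[0,-59,0],[0,45,-79],[0,-45,-79]): print(o,proj("scene",np.array([244.3,520.54,178.3])+M@o).round(1))
g=cv2.imread('pics/scene0.png').mean(2)
for v in range(8,50): print(v,''.join(' .:+#@'[5-min(5,int(x/45))] for x in g[v,240:312]))
```

```text
[0, 0, 0] [[271.1  53.5]]
[0, 45.5, 0] [[282.7  50.7]]
[0, -45.5, 0] [[259.2  56.4]]
[0, 59, 0] [[286.1  49.9]]
[0, -59, 0] [[255.6  57.2]]
[0, 45, -79] [[284.4  28.8]]
[0, -45, -79] [[259.9  34.2]]
8 ###@@@@@@@@@@@@@@@@@@@@@@@@@@@@@@@@@@@@@@@@@@@@@@@@@@@@@@@@@@@@@#+++++++
9 ###@@@@@@@@@@@@@@@@@@@@@@@@@@@@@@@@@@@@@@@@@@@@@@@@@@@@@@@@@@@@@++++++++
10 ###@@@@@@@@@@@@@@@@@@@@@@@@@@@@@@@@@@@@@@@@@@@@@@@@@@@@@@@@@@@@@++++++++
11 ###@@@@@@@@@@@@@@@@@@@@@@@@@@@@@@@@@@@@@@@@@@@@@@@@@@@@@@@@@@@@@++++++++
12 ###@@@@@@@@@@@@@@@@@@@@@@@@@@@@@@@@@@@@@@@@@@@@@@@@@@@@@@@@@@@@@++++++++
13 ####@@@@@@@@@@@@@@@@@@@@@@@@@@@@@@@@@@@@@@@@@@@@@@@@@@@@@@@@@@@@++++++++
14 ####@@@@@@@@@@@@@@@@@@@@@@@@@@@@@@@@@@@@@@@@@@@@@@@@@@@@@@@@@@##++++++++
15 #####@@@@@@@@@@@@@@@@@@@@@@@@@@@@@@@@@@@@@@@@@@@@@@@@@@@@@@@@@##++++++++
16 #####@@@@@@@@@@@@@@@@@@@@@@@@@@@@@@@@@@@@@@@@@@@@@@@@@@@@@@@@@####++++++
17 #####@@@@@@@@@@@@@@@@@@@@#@@@@@@@@@@@@@@@@@@@@@@@@@@@@@@@@@@@@###@++++++
18 #####@@@@@@@@@@@@@@@@@@@@@@@@@@@@@@@@@@@@@@@@@#@#@@@@@@@@@@@@@##@#++++++
19 #####@@@@@@@@@@@@@@@@@@@@@@@@@@@@@@@@@@@@@@#@@@@@@@@@@@@@@@@@##@
[... 1588 characters left out ...]
@@@@@@@#++++++++
41 ..:+###@@@@@@@@@@@@@@@@@@@@###+++#@@@@@@@@@@@@@@@@@@@@@@@@@@@@@###++++++
42 ....:+#@@@@@@@@@@@@@@@@@@@###+++#@@@@@@@@@@@@@@@@@@@@@@@@@@@@@#+:###++++
43 ......:+#@@@@@@@@@@@@@@@###++++@@@@@@@@@@@@@@@@@@@@@@@@@@@@@@@#++::####+
44 ........:+#@@@@@@@@@@@####+++#@@@@@@@@@@@@@@@@@@@@@@@@@@@@@@@@#++::::###
45 ..........:+#@@@@@@@@@##++++#@@@@@@@@@@@@@@@@@@@@@@@@@@@@@@@@@++::::::::
46 ............:+##@@@@@@#++++@@@@@@@@@@@@@@@@@@@@@@@@@@@@@@@@@@@++::::::++
47 ..............:+##@@@@+++#@@@@@@@@@@@@@@@@@@@@@@@@@@@@@@@@@@@@#++:::::++
48 ................:++#@@++#@@@@@@@@@@@@@@@@@@@@@@@@@@@@@@@@@@@@@###++::::+
49 ...................:+###@@@@@@@@@@@@@@@@@@@@@@@@@@@@@@@@@@@@@@#####+:::+
```

```bash
python3 -m jog '0 0 0 0 0 0 0.8;0 0 0 0 0 0 0.8;0 0 0 0 0 2 0.8;0 0 0 0 0 4 0.8;0 0 0 0 0 4 0.8'
python3 - <<'E'
from h import *
from scipy.spatial.transform import Rotation as R
def ov(im,pos,rot,w,x0,y0,x1,y1,f):
    M=R.from_euler('xyz',rot,degrees=True).as_matrix();o=cv2.resize(im[y0:y1,x0:x1],None,fx=f,fy=f,interpolation=cv2.INTER_CUBIC)
    pt=lambda p:tuple(np.round((proj("scene",np.array(pos)+M@p)[0]-[x0,y0]+.5)*f).astype(int))
    for s in(1,-1):
        for k in(16,-16):
            cv2.line(o,pt([k,s*w/2,0]),pt([k,s*w/2,-38]),(0,0,255),1);cv2.line(o,pt([k,s*59/91*w if 0 else s*(w/2+13.5),0]),pt([k,s*(w/2+13.5),-38]),(0,255,0),1)
        cv2.line(o,pt([16,s*w/2,0]),pt([-16,s*w/2,0]),(0,0,255),1)
    cv2.circle(o,pt([0,0,0]),3,(255,0,255),-1);return o
A=ov(cv2.imread('pics/scene0.png'),[244.3,520.54,178.3],[180,0,154.86],91,220,0,320,100,3.9)
s=env.state();print(s['ee_pos'],s['ee_rot'],s['gripper_width'])
B=ov(save("scene","g4.png")[:,:,::-1].copy(),s['ee_pos'],s['ee_rot'],s['gripper_width'],190,130,290,230,3.9)
cv2.imwrite('pics/ov.png',np.hstack([A,B]))
E
```

```text
time_s: 5.98
ee_pos: [553.6, 37.9, 130.8]
ee_rot: [179.8, 0.5, 163.6]
force: [0.8, -0.2, 0.6]
gripper_width: 60.9
[553.57789142  37.91275337 130.84800774] [179.8195957    0.50967071 163.60924072] 60.943890314902696
```

View pics/ov.png

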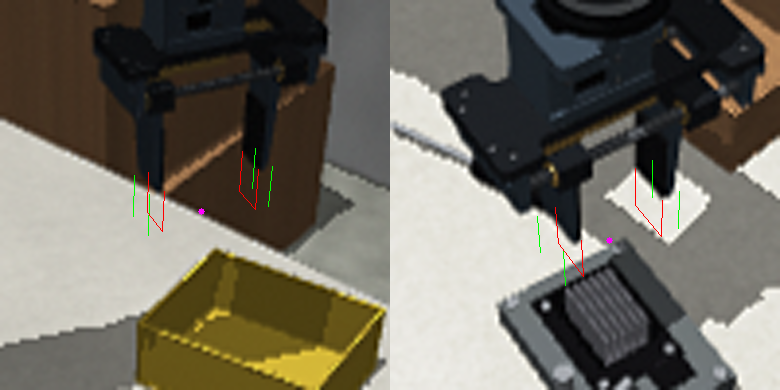

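The overlay shows the real fingertips about 10 px higher than the reported TCP, with no sideways shift. The tool-tip figure looks off along z. I'll estimate it, then confirm by touch.

Run:
```python
from h import *
print(env.hold_point_z)
rows=[];b=[]
for p,d in(((244.3,520.5,178.3),(0,-10.7)),((553.6,37.9,130.8),(0,-10))):
    p=np.array(p,float);J=np.array([(proj("scene",p+e*10)-proj("scene",p-e*10))[0]/20 for e in np.eye(3)]).T
    print(J.round(3), "z only",d[1]/J[1,2]);rows.append(J);b+=d
A=np.vstack(rows);print(np.linalg.lstsq(A,b,rcond=None)[0],np.linalg.lstsq(A[:,[0,2]],b,rcond=None)[0])
s=env.state()
print(s['qpos'])
# tips by differencing g4 vs scene0
d=np.abs(cv2.imread('pics/g4.png').astype(int)-cv2.imread('pics/scene0.png')).max(2)
for v in range(172,206): print(v,''.join('#' if x>40 else '.' for x in d[v,215:275]))
```

```text
-18.8
[[ 0.224  0.181  0.015]
 [ 0.107 -0.118 -0.265]] z only 40.40776561676203
[[ 0.289  0.255 -0.002]
 [ 0.201 -0.229 -0.236]] z only 42.46215888518708
[-2.77261968  2.4194471  37.95306246] [-0.97217725 40.67934462]
[ 2.72754973e+00  1.83021673e+01  9.72345861e+01  5.41181943e-03
  6.42286846e+01 -7.08854585e+01]
172 ........####################################################
173 ..........##################################################
174 .............########################..#########..##########
175 .............#.#####################...#########..##########
176 .................##################.....########....########
177 .....#...........#.###############.......#######.....#######
178 .....................############.........######.......#####
179 ......................#########............#####.......#####
180 .....##...............########..............###..........###
181 .....###..............##########.........................###
182 ......####...........############.......................####
183 ......#####..........##############.....................####
184
[... 726 characters left out ...]
......................############################
196 ................................######.#####################
197 ..................................#####.####################
198 ..................................######.###################
199 ...............................#...######.##################
200 ............................##.##...########################
201 ..........................##.##.#....#######################
202 ........................##.##.#..#...#######################
203 ....................#.##.#..#..#..#...######.###############
204 ....................##.#..#.....#.##...######.##############
205 .....................#..#..#..#.##.##..#######.#############
```

Camera says the tips sit about 40 mm above the reported TCP. I'll descend gradually while watching the force.

```bash
python3 -m jog '0 0 0 -0.06 0 -2 0.75;0 0 0 -0.06 0 -4 0.75;0 0 0 -0.06 0 -4.4 0.75;0 0 0 -0.06 0 -4.6 0.75;0 0 0 -0.06 0 -4.6 0.75'; python3 -m jog '0 0 0 0 0 -0.2 0.75;0 0 0 0 0 -0.4 0.75;0 0 0 0 0 -0.4 0.75'
```

```text
time_s: 6.65
ee_pos: [550.0, 37.8, 12.6]
ee_rot: [180.0, 0.1, 163.6]
force: [0.9, -0.1, 0.5]
gripper_width: 68.5
time_s: 7.02
ee_pos: [548.7, 37.7, 1.5]
ee_rot: [-180.0, -0.0, 163.6]
force: [0.1, 0.5, 0.1]
gripper_width: 68.6
```

```bash
python3 -m jog '0 0 0 0 0 -0.1 0.75;0 0 0 0 0 -0.2 0.75;0 0 0 0 0 -0.2 0.75'; python3 -m jog '0 0 0 0 0 -0.1 0.75;0 0 0 0 0 -0.1 0.75'; python3 -m jog '0 0 0 0 0 -0.1 0.75;0 0 0 0 0 -0.1 0.75'
```

```text
time_s: 7.4
ee_pos: [548.8, 37.8, -3.7]
ee_rot: [-180.0, -0.0, 163.6]
force: [0.0, 0.1, -0.6]
gripper_width: 68.5
time_s: 7.65
ee_pos: [548.8, 37.8, -6.1]
ee_rot: [-180.0, -0.0, 163.6]
force: [0.1, 0.0, -0.3]
gripper_width: 67.8
time_s: 7.9
ee_pos: [548.8, 37.8, -8.6]
ee_rot: [-180.0, -0.0, 163.6]
force: [-0.3, 0.1, -0.3]
gripper_width: 68.7
```

```bash
python3 -m jog '0 0 0 0.1 0 0 0.4;0 0 0 0.1 0 0 0.3;0 0 0 0.1 0 0 0.3;0 0 0 0.1 0 0 0.3;0 0 0 0.1 0 0 0.3' 35; python3 -m jog '0 0 0 0 0 0 0.3;0 0 0 0 0 0 0.3'
```

```text
time_s: 8.52
ee_pos: [551.3, 37.5, -8.4]
ee_rot: [-180.0, -0.0, 163.6]
force: [-0.9, -1.9, 0.7]
gripper_width: 35.5
time_s: 8.78
ee_pos: [551.3, 37.5, -8.4]
ee_rot: [-180.0, -0.0, 163.6]
force: [-1.9, -3.0, 0.7]
gripper_width: 35.7
```

Gripped at 35.7 mm, so the reported TCP is about 40 mm too low. Lifting.

```bash
python3 -m jog '0 0 0 0 0 0.3 0.2;0 0 0 0 0 1 0.2;0 0 0 0 0 2.2 0.2;0 0 0 0 0 4 0.2;0 0 0 0 0 4.4 0.2' 40; python3 -m jog '0 0 1 -2 4.3 0.4 0.2;0 0 2.4 -3.5 7.5 0.4 0.2;0 0 2.4 -5 10.8 0.4 0.2;0 0 2.4 -5 10.8 0.4 0.2;0 0 2.4 -5 10.8 0.4 0.2'; python3 -m jog '0 0 0 0 0 0 0.2;0 0 0 0 0 0 0.2'
```

```text
time_s: 9.4
ee_pos: [553.6, 38.2, 104.5]
ee_rot: [179.8, 0.3, 163.6]
force: [0.9, -0.0, -2.7]
gripper_width: 36.1
time_s: 10.02
ee_pos: [424.3, 309.5, 110.3]
ee_rot: [-180.0, -0.1, 175.7]
force: [0.3, 0.2, -3.2]
gripper_width: 35.9
time_s: 10.28
ee_pos: [425.8, 307.2, 110.5]
ee_rot: [-179.9, -0.1, 175.6]
force: [-1.4, -0.3, -3.4]
gripper_width: 35.6
```

```bash
python3 -m jog '0 0 0 -0.3 0 -1 0.2;0 0 0 -0.3 0 -2.5 0.2;0 0 0 -0.3 0 -3.8 0.2;0 0 0 -0.3 0 -4.5 0.2;0 0 0 -0.3 0 -4.5 0.2'; python3 -m jog '0 0 0 0 0 -0.2 0.2;0 0 0 0 0 -0.3 0.2;0 0 0 0 0 -0.36 0.2;0 0 0 0 0 -0.36 0.2'
```

```text
time_s: 10.9
ee_pos: [418.3, 305.7, -2.5]
ee_rot: [-179.8, -0.2, 175.5]
force: [-0.6, 0.8, -3.5]
gripper_width: 35.5
time_s: 11.4
ee_pos: [419.1, 307.9, -9.7]
ee_rot: [180.0, 0.0, 175.6]
force: [0.6, 0.7, -3.1]
gripper_width: 36.1
```

```bash
python3 -m jog '0 0 0 0 0 -0.1 0.2;0 0 0 0 0 -0.16 0.2;0 0 0 0 0 -0.16 0.2'; python3 -m jog '0 0 0 0 0 0 0.5;0 0 0 0 0 0 0.6;0 0 0 0 0 0 0.6;0 0 0 0 0 0.5 0.6;0 0 0 0 0 1.5 0.6'; python3 -m jog '0 0 0 0 0 2 0.7;0 0 0 0 0 3 0.7;0 0 0 0 0 3 0.7'
```

```text
time_s: 11.78
ee_pos: [418.9, 307.7, -14.1]
ee_rot: [-180.0, -0.0, 175.6]
force: [-0.3, -0.6, -2.5]
gripper_width: 35.6
time_s: 12.4
ee_pos: [418.5, 307.4, 24.0]
ee_rot: [-179.9, -0.1, 175.6]
force: [0.6, 0.2, 0.3]
gripper_width: 54.6
time_s: 12.78
ee_pos: [420.5, 308.8, 101.3]
ee_rot: [179.8, 0.3, 175.6]
force: [0.6, 1.1, 0.6]
gripper_width: 64.2
```

```bash
python3 -m jog '0 0 -0.5 3.14 -19.7 0 0.75;0 0 -0.5 3.14 -19.7 0 0.75;0 0 -0.5 3.14 -19.7 0 0.75;0 0 -0.5 3.14 -19.7 0 0.75;0 0 -0.5 3.14 -19.7 0 0.75'
```

```text
time_s: 13.4
ee_pos: [467.4, -2.7, 97.7]
ee_rot: [180.0, -0.1, 173.1]
force: [0.4, -0.9, 0.0]
gripper_width: 68.5
```

```bash
python3 -m jog '0 0 0 1.2 -7.28 0 0.75;0 0 0 1.2 -7.28 0 0.75;0 0 0 1.2 -7.28 0 0.75;0 0 0 1.2 -7.28 0 0.75'; python3 -m jog '0 0 0 0 0 0 0.75;0 0 0 0 0 0 0.75'
```

```text
time_s: 13.9
ee_pos: [497.9, -186.3, 97.3]
ee_rot: [-180.0, -0.1, 172.8]
force: [0.0, 0.4, 0.6]
gripper_width: 68.5
time_s: 14.15
ee_pos: [497.6, -181.3, 98.1]
ee_rot: [180.0, -0.1, 173.2]
force: [0.2, 0.3, 1.4]
gripper_width: 68.3
```

```bash
python3 -m jog '0 0 0 0 -0.14 -1.5 0.75;0 0 0 0 -0.14 -3 0.75;0 0 0 0 -0.14 -4 0.75;0 0 0 0 -0.14 -4.3 0.75;0 0 0 0 -0.14 -4.3 0.75'; python3 -m jog '0 0 0 0 0 0 0.75;0 0 0 0 0 0 0.75'
```

```text
time_s: 14.78
ee_pos: [498.3, -185.6, -8.7]
ee_rot: [180.0, -0.0, 173.2]
force: [1.2, 0.5, 0.5]
gripper_width: 68.2
time_s: 15.02
ee_pos: [498.9, -186.5, -7.9]
ee_rot: [-180.0, 0.1, 173.1]
force: [-0.6, 0.4, 0.0]
gripper_width: 68.5
```

```bash
python3 -m jog '0 0 0 -0.04 0.06 -0.2 0.75;0 0 0 -0.04 0.06 -0.4 0.75;0 0 0 -0.04 0.06 -0.4 0.75'; python3 -m jog '0 0 0 0 0 0 0.75;0 0 0 0 0 0 0.75'
```

```text
time_s: 15.4
ee_pos: [496.7, -184.7, -19.5]
ee_rot: [180.0, -0.1, 173.1]
force: [0.4, -0.2, 0.3]
gripper_width: 68.2
time_s: 15.65
ee_pos: [497.3, -184.9, -18.8]
ee_rot: [180.0, 0.0, 173.1]
force: [0.1, 0.4, -0.2]
gripper_width: 68.4
```

```bash
python3 -m jog '0 0 0 0 0 0 0.4;0 0 0 0 0 0 0.2;0 0 0 0 0 0 0.2;0 0 0 0 0 0 0.2;0 0 0 0 0 0 0.2' 35; python3 -m jog '0 0 0 0 0 0 0.2;0 0 0 0 0 0.3 0.2;0 0 0 0 0 1.5 0.2;0 0 0 0 0 3 0.2;0 0 0 0 0 4.8 0.2'; python3 -m jog '0 0 0 0 0 0 0.2;0 0 0 0 0 0 0.2'
```

```text
time_s: 16.27
ee_pos: [497.2, -185.1, -18.9]
ee_rot: [-180.0, 0.0, 173.1]
force: [-0.6, -1.2, -0.1]
gripper_width: 35.6
time_s: 16.9
ee_pos: [495.9, -184.0, 101.4]
ee_rot: [179.9, -0.2, 173.1]
force: [0.8, -0.9, -3.3]
gripper_width: 35.7
time_s: 17.15
ee_pos: [495.8, -184.1, 99.9]
ee_rot: [179.9, -0.2, 173.1]
force: [0.4, -0.9, -4.7]
gripper_width: 35.6
```

```bash
python3 -m jog '0 0 -0.5 0.6 2.4 0 0.2;0 0 -1 1.2 4.8 0 0.2;0 0 -1.9 1.8 7 0 0.2;0 0 -1.9 2.15 8.5 0 0.2;0 0 -1.9 2.22 8.86 0 0.2'; python3 -m jog '0 0 0 0 0 0 0.2;0 0 0 0 0 0 0.2;0 0 0 0 0 0 0.2'
python3 - <<'E'
from h import *
from fit import *
a=save("scene","p1.png");s=env.state();print(s['ee_pos'],s['ee_rot'])
z0=s['ee_pos'][2]+18.4;p=[s['ee_pos'][0],s['ee_pos'][1],np.radians(s['ee_rot'][2]-180)]
o=cv2.resize(a[120:250,180:320,::-1],None,fx=4.2,fy=4.2,interpolation=cv2.INTER_CUBIC)
def poly(P,c):
    q=(proj("scene",P)-[180,120]+.5)*4.2;cv2.polylines(o,[np.round(q).astype(np.int32)],True,c,1)
O=[[-48,-35],[48,-35],[48,4],[68,4],[68,32],[48,32],[48,35],[-48,35]]
poly(T(p,[u+[z0] for u in O]),(0,255,0));poly(T([551.4,37.2,np.radians(-16.4)],[u+[24] for u in O]),(0,0,255))
cv2.imwrite('pics/p1o.png',o)
E
```

```text
time_s: 17.77
ee_pos: [551.3, 39.0, 98.7]
ee_rot: [-179.9, -0.3, 163.8]
force: [-0.5, 0.0, -4.6]
gripper_width: 35.8
time_s: 18.15
ee_pos: [552.3, 35.5, 100.9]
ee_rot: [-180.0, -0.0, 163.5]
force: [0.4, 1.0, -3.7]
gripper_width: 35.5
[552.46709429  35.65365507 101.05457213] [-1.79993268e+02 -7.93396669e-03  1.63523453e+02]
```

View pics/p1o.png

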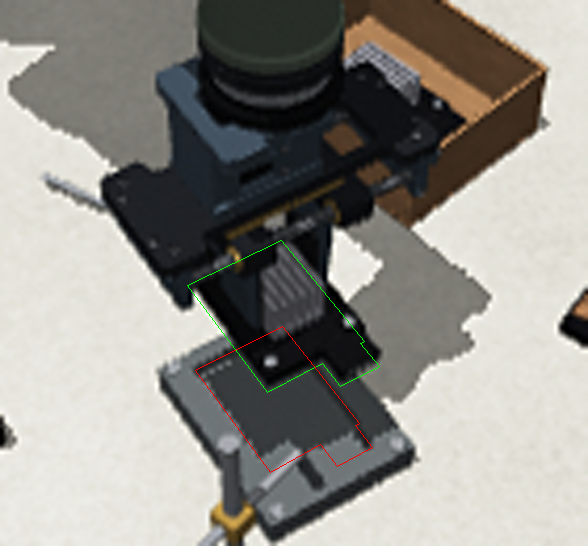

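The held unit matches the predicted outline (green) and the pocket sits at the red one. The dead unit is visible inside the cardboard box at (390,70). I'll descend to just above the rim.

```bash
python3 -m jog '0 0 0 -0.03 0.06 -1 0.2;0 0 0 -0.03 0.06 -2.2 0.2;0 0 0 -0.03 0.06 -3.2 0.2;0 0 0 -0.03 0.06 -3.64 0.2;0 0 0 -0.03 0.06 -3.64 0.2'; python3 -m jog '0 0 0 0 0 0 0.2;0 0 0 0 0 0 0.2;0 0 0 0 0 0 0.2'
```

```text
time_s: 18.82
ee_pos: [551.7, 37.8, 9.8]
ee_rot: [-180.0, -0.1, 163.6]
force: [0.9, 0.2, -3.3]
gripper_width: 35.8
time_s: 19.2
ee_pos: [552.3, 38.2, 10.7]
ee_rot: [180.0, 0.1, 163.6]
force: [0.2, 0.1, -4.5]
gripper_width: 35.8
```

```bash
python3 -m jog '0 0 0 -0.03 -0.03 -0.1 0.2;0 0 0 -0.03 -0.03 -0.2 0.2;0 0 0 -0.03 -0.03 -0.28 0.2;0 0 0 -0.03 -0.03 -0.32 0.2;0 0 0 -0.03 -0.03 -0.32 0.2'
```

```text
time_s: 19.82
ee_pos: [551.1, 37.4, 2.0]
ee_rot: [180.0, -0.0, 163.6]
force: [-0.2, 0.6, -3.3]
gripper_width: 35.8
```

```bash
python3 -m jog '0 0 0 0 0 -0.08 0.2;0 0 0 0 0 -0.16 0.2;0 0 0 0 0 -0.16 0.2'; python3 -m jog '0 0 0 0 0 -0.06 0.2;0 0 0 0 0 -0.12 0.2;0 0 0 0 0 -0.12 0.2'
```

```text
time_s: 20.2
ee_pos: [551.0, 37.4, -2.1]
ee_rot: [-180.0, -0.0, 163.6]
force: [0.1, -0.6, -4.6]
gripper_width: 35.9
time_s: 20.58
ee_pos: [551.0, 37.4, -5.0]
ee_rot: [-180.0, -0.0, 163.6]
force: [-0.1, -0.1, -4.0]
gripper_width: 35.7
```

```bash
python3 -m jog '0 0 0 0 0 -0.06 0.2;0 0 0 0 0 -0.1 0.2;0 0 0 0 0 -0.1 0.2'; python3 -m jog '0 0 0 0 0 -0.02 0.2;0 0 0 0 0 -0.04 0.2;0 0 0 0 0 -0.04 0.2'
```

```text
time_s: 20.95
ee_pos: [551.1, 37.4, -7.5]
ee_rot: [180.0, -0.0, 163.6]
force: [0.8, 0.2, -4.6]
gripper_width: 35.9
time_s: 21.32
ee_pos: [551.1, 37.4, -8.5]
ee_rot: [180.0, -0.0, 163.6]
force: [0.5, 0.7, -4.1]
gripper_width: 35.3
```

```bash
python3 -m jog '0 0 0 0 0 -0.02 0.2;0 0 0 0 0 -0.02 0.2'; python3 -m jog '0 0 0 0 0 -0.02 0.2;0 0 0 0 0 -0.02 0.2'
```

```text
time_s: 21.58
ee_pos: [551.2, 37.4, -8.9]
ee_rot: [180.0, 0.0, 163.6]
force: [0.1, -0.0, -2.7]
gripper_width: 36.1
time_s: 21.82
ee_pos: [551.3, 37.4, -8.9]
ee_rot: [180.0, 0.0, 163.6]
force: [-1.8, 0.1, 2.4]
gripper_width: 35.6
```

Floor contact came at -8.9, exactly 10 mm above the bench grip height of -18.9, so it is home. Releasing and retreating.

```bash
python3 -m jog '0 0 0 0 0 0 0.5;0 0 0 0 0 0 0.7;0 0 0 0 0 0 0.7;0 0 0 0 0 0 0.7;0 0 0 0 0 0.3 0.7'; python3 -m jog '0 0 0 0 0 1 0.7;0 0 0 0 0 3 0.7;0 0 0 0 0 5 0.7;0 0 0 -1 5 5 0.7;0 0 0 -4 9 5 0.7'; python3 -m jog '0 0 0 0 2 0 0.7;0 0 0 0 2 0 0.7'
python3 - <<'E'
from h import *
from fit import *
a=save("scene","f1.png");save("top","f1t.png");s=env.state();print(s['ee_pos'],s['force'])
o=cv2.resize(a[100:360,70:340,::-1],(623,600),interpolation=cv2.INTER_CUBIC);cv2.imwrite('pics/f1c.png',o)
im=cv2.imread('pics/f1.png');O=cv2.imread('pics/scene0.png')
g=a.mean(2)
for n,f in(("scene","f1"),):
    im=cv2.imread(f'pics/{f}.png');p0=[551,37,-.286];c=proj(n,[[551,37,24]])[0]
    al=alpha(im,101,15,c,60);print(fit(n,p0,unit_top(10),al))
d=np.abs(im.astype(int)-O).max(2)[230:360,70:225];print("bystander changes",(d>60).sum())
E
```

```text
time_s: 22.45
ee_pos: [550.7, 37.4, -2.1]
ee_rot: [-180.0, -0.1, 163.6]
force: [-0.3, -0.5, 0.1]
gripper_width: 63.6
time_s: 23.08
ee_pos: [510.5, 155.2, 124.6]
ee_rot: [179.9, 0.2, 163.5]
force: [-0.2, 0.3, 0.2]
gripper_width: 63.7
time_s: 23.32
ee_pos: [509.2, 206.7, 123.7]
ee_rot: [179.9, 0.1, 163.9]
force: [0.4, -0.2, 0.3]
gripper_width: 63.6
[509.27574428 203.79190419 123.34887872] [-0.00472148  0.83080946 -0.0557255 ]
([np.float64(551.1917883658351), np.float64(37.2452924990108), np.float64(-16.662888119421137)], np.float64(308.6899606466623), np.float64(475.5852713178295))
bystander changes 1060
```

View pics/f1c.png

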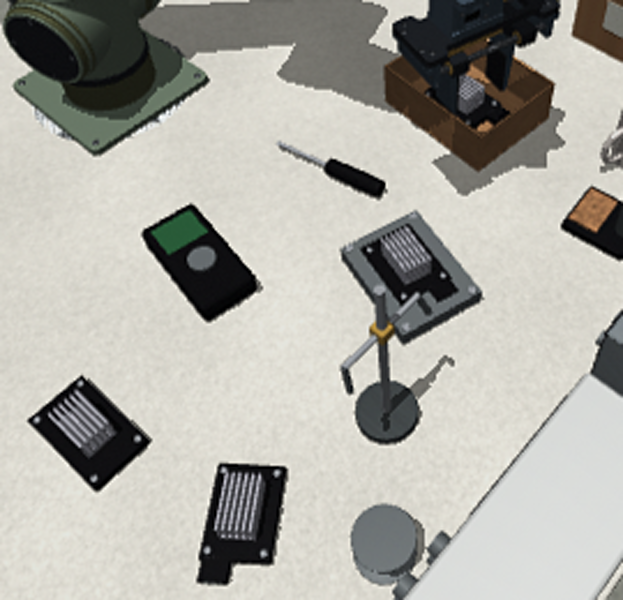

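The new unit is seated at (405,265), in the same place and pose as the dead one was. The dead unit lies in the cardboard box at (470,100), and the bystanders are in place: the 1060 changed pixels are about the area of the unit I took away. Handing in.

```bash
python3 -m jog '0 0 0 0 0 0.5 0.7;0 0 0 0 0 0.5 0.7;0 0 0 0 0 0.5 0.7;0 0 0 0 0 0.5 0.7' && python3 -c "from workcell import env;print(env.job_done())"
```

```text
time_s: 23.92
ee_pos: [509.3, 203.3, 135.5]
ee_rot: [-180.0, -0.0, 163.6]
force: [-1.0, 0.1, -0.8]
gripper_width: 64.1
the job is handed in; nothing more can be done
None
```

I moved the dead unit from the cradle to the cardboard reject box, then seated the matching replacement in the pocket and let go of it. The job was handed in at about 24 s of the 72 s allowed.

**Last checks**
- **Depth:** the replacement touched the pocket floor exactly 10 mm above its grip height on the bench, at about 2–3 N, which is fully home.
- **Position:** the final scene-camera fit gave (551.2, 37.2) mm at -16.7°, against (551.4, 37.2) mm at -16.4° for the dead unit. That fit had a large leftover error both times, so I also relied on the depth and the final picture.
- **Surroundings:** the final picture shows the dead unit in the box and the gripper clear. I saw no other object moved. The pixel comparison covered only the area around the bench units, where 1060 pixels changed, about the area of the unit I took away.

**What disagreed:** the real fingertips sit about 40 mm above the reported tool position. My first grip on the dead unit therefore closed in the air above its heat sink, with no force measured. I found the offset in the camera view and corrected for it in every later move.

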